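# Lock the indexing turntable in its home position

## Task

Lock the indexing turntable at home: gently push its upright handle round with the fingertips until the slot in the rim of the disc faces the lock bar, then gently push the bar's thumb plate towards the disc until the bar is fully home in the slot. Only push: do not pinch the handle or the thumb plate. Leave the printed column standing in its nest on the disc, and do not disturb the parts and the bin lying around.

Things in the scene. Friction and masses are not known exactly. Their poses are not given: they have to be found in the camera images.
- indexer: bench turntable bolted down: dark grey base 190 x 190 x 12 mm, a disc on a bearing, a guide block with the lock bar at one side. Origin: on the disc's vertical axis, at table height; z up; its own -y points from the axis to the lock bar. The guide: 56 mm wide (x), y = -92 to -127 mm, top 58 mm up, on a 75 mm wide tongue of the base that ends at y = -137 mm. Place and yaw vary
- index_disc (a joint): angle of the aluminium disc (170 mm across, top 50 mm above the table) about its vertical axis, rad, counter-clockwise from above. 0 or 2 pi (any whole turn): slot faces the lock bar. Turns freely either way, both will do; stiff (0.14 N m, 2 to 3 N at the handle), stays where it is left. Start 1.2 to 5.1. Slot: one radial notch in the rim, 19 mm wide, 23 mm deep, mouth chamfered 3 mm
- slot_mouth (a point): the middle of the slot's mouth in the disc's rim, at the top face: 85 mm from the axis, 50 mm above the table; turns with the disc, always opposite the handle
- slot_home (a point): fixed point of the turntable, 85 mm from the axis on the lock bar's centre line, 50 mm above the table: where slot_mouth stands when the slot is lined up
- handle: upright black handle on the disc (revolves on its own stem), 22 mm in diameter (foot 26 mm), 50 to 100 mm above the table, 64 mm from the disc's axis, opposite the slot (slot lined up: it stands on the turntable's own +y side). Origin: centre of its foot. Pushed from the side; a pinch or a shove over 35 N is rough handling
- lock_bar (a joint): travel of the steel lock bar towards the disc's axis, m: 0 drawn back, 0.030 fully home (thumb plate flush against the guide). Starts at 0 to 0.007. 16 mm wide, 12 mm thick, round nose (radius 8 mm), 38 to 50 mm above the table; slides stiffly (2.5 N), stays where it is left. Its nose centres a slot up to about 3 mm off; farther off it strikes the rim and stops
- bar_nose (a point): tip of the bar's round nose, 50 mm above the table, on its centre line; 98 mm from the disc's axis at travel 0, 68 mm when home
- column: loose light-blue printed column with screw-like ribs, 41 mm in diameter, 58 mm tall, about 60 g, standing in a black ring nest (9 mm high, 54 mm across) in the middle of the disc, 50 to 108 mm above the table; rides round with the disc. Origin: centre of its underside
- bracket: loose green printed bracket, about 136 x 57 mm and 34 mm high, lying on the side of the turntable away from the robot. Origin: near its middle, at table height
- link: loose black printed link, 94 x 34 x 14 mm, lying between the robot and the turntable. Origin: its middle, at table height
- bin: loose orange open-fronted parts bin, 160 x 100 mm, 75 mm high, to the robot's left of the turntable. Origin: centre of its underside
- thumb_plate (a point): centre of the outer face of the upright steel thumb plate on the outer end of the lock bar: plate 40 mm wide, 8 mm thick along the bar, 36 to 86 mm above the table, free room behind it. This point: 61 mm above the table, 67 mm behind the nose, 165 mm from the disc's axis at travel 0, 135 mm when home. A pinch or a shove over 35 N is rough handling
Mind the look-alikes: they are no part of the job. Of the things that look like the column, the smallest one is meant.

How it is judged:
By the outcome, as a careful person would: the job done as asked, in the order asked, and still so for the second after the job is handed in, with the robot touching nothing.
It also fails if it takes over 54 s, if anything falls off the work surface, if the arm or the gripper's body presses on something with over 40 N, if the wrist force passes 120 N, or if a joint passes its speed limit or range.

## Robot

A 7-joint arm with a two-finger parallel gripper is mounted at the origin on the work surface. World frame = base frame: x ahead of the robot, y to its left, z up, the work surface at z = 0. Lengths are in m, angles in rad, forces in N, time in s.
With the tool pointing down it reaches from about 0.4 to 0.85 m from the base axis. Payload 4.4 kg.
Tool frame: the origin (TCP) lies midway between the tips of the shut fingers; the grasp point (between the pads) lies 19 mm behind it; z points along the fingers, y is the line along which they close (so a half turn about z gives the same grasp; the last joint's range is limited). The gripper opens to 94 mm and grips with 3 to 60 N. Pads are 16 mm wide; open, the fingers measure 119 mm over their backs; the gripper's body (75 mm by 177 mm) begins 78 mm behind the grasp point.
Start: joints at [1.11, 0.628, 0.038, 1.517, -0.027, 0.996, -0.02], TCP at [0.25, -0.6, 0.205] pointing down, gripper open.
Joint ranges: [-3.06, 3.06], [-0.37, 2.12], [-1.25, 1.32], [0.18, 2.47], [-1.1, 4.24], [0.23, 1.98], [-2.94, 2.94]. Speed limits (rad/s): [2.57, 2.57, 3.14, 3.14, 3.14, 3.14, 3.14].

## Interface

Orientations are given as a rotation vector (axis times angle).
In Python, from station import arm gives the robot as it stands. The module is installed in compiled form; this text tells all that it offers.
- The arm moves only by the shell command python3 -m handwheel 'ROWS' [FORCE]. ROWS is JSON, a list of rows, each an object with "fingers": the closure, from 0 (fully open) to 1 (shut); "delta_pos": the shift along the tool's x, y, z in units of 30 mm (1.0 is 30 mm), a list of three; "twist": the turn, a rotation vector about the tool's x, y, z in units of 8 degrees (1.0 is 8 degrees), a list of three. A call has 1 to 10 rows; each row shifts and turns the commanded pose from where the row before left it, along the tool's axes as they then stand; what a row does not reach is not made up. A row lasts 1/8 s, in which the tool goes at most 62.5 mm and 10.7 degrees, less where a joint would pass 70% of its speed; a pose out of reach is approached as far as the arm can. A call is refused whole if a number of a shift passes 1 or a number of a turn 1, either way. A call with a gripper value outside its range is refused whole. The fingers move at their own pace and stop on an object; FORCE is the grip in N (left out, the last holds). Time passes only in rows, so rows that do not move let the fingers close. It gives the time, the measured TCP pose, the force, the opening and the grip force at its end, in the units of the state.
- arm.state(): the state, without advancing time (a new reading comes with each control period).
- arm.read_camera(name): name is "scene" or "top"; returns a dict with "pixels" (420x560x3 uint8, blue, green, red), "camera_matrix" (3x3 intrinsics, pixels), "R" (3x3) and "t" (3): a world point X has camera coordinates R X + t. Camera axes: x right, y down, z forward; pixel columns grow to the right and rows downward; lengths in m; the calibration is good to about 2 mm. A picture is of the moment at which its call begins. There is no depth.
- arm.job_done(): hands the job in; it is judged then, once.
Trained networks look in a picture, given as the dict that the camera call returned (one of the last four; its "shot" number tells which), for a name from the list of things; names that differ only in an ending like _2 or _b are one class to them, and where a whole thing is asked for, a point or a joint stands for the part that bears it (a point fixed in the world has none). Each returns a list of dicts, best first, with "conf" (0 to 1); they miss things now and then, are a little off and sometimes report something else, mostly with a low value. They report only what shows in the picture. A call takes as long as a camera call. They do not tell look-alikes from the thing itself.
- arm.boxes_of(picture, name): "location" ([x, y, z] in m, in world coordinates, good to about 4 mm: the middle of the surface that is visible of it).
- arm.tip_of(picture, name): "location" ([x, y, z] in m, in world coordinates, good to about 4 mm: a listed point, or the origin of a listed thing).
The state is a dict: "time_s": time; "joint_pos": joint angles; "dq": joint speeds; "joint_torque": joint torques, N m; "eef_pos": TCP position; "tcp_rot": TCP orientation; "ft_force": force on the tool from outside, world axes, zero at the start; "ft_torque": the same for the moment, N m; "grip_width": finger opening in m; "grasp_force": force on a finger pad.
Only numpy, scipy, OpenCV 4.12 (cv2) and the standard library are available. Lean on these libraries where they do the work, as an engineer would, in place of code of your own. Each camera call takes 0.05 s, during which the arm holds its last target. There are 200 camera calls.

## Working session

There is one attempt and no reset: what is moved stays moved. The work goes in short steps, Python scripts to look and compute and a shell command to move; the robot and the scene stay as the last step left them, time stands still between calls to the robot, and variables do not carry over. Pictures are saved under pics/ and viewed, at most 10 in all, crops included, and the job is handed in when it is done.

```bash
mkdir -p pics; cat > h.py <<'E'
import numpy as np, cv2
from station import arm
def shot(n,fn=None):
    p=arm.read_camera(n)
    if fn: cv2.imwrite('pics/'+fn,p['pixels'])
    return p
def proj(p,X):
    c=p['camera_matrix']@(p['R']@np.array(X)+p['t']); return np.round(c[:2]/c[2],0)
E
python3 - <<'E'
from h import *
ps={n:shot(n,n+'1.png') for n in('top','scene')}
for n,p in ps.items():
    for k in ['handle','slot_mouth','slot_home','thumb_plate','bar_nose','indexer','column','link','bracket','bin']:
        print(n,k,[(np.round(d['location'],3).tolist(),round(d['conf'],2),proj(p,d['location']).tolist()) for d in arm.tip_of(p,k)][:4])
s=arm.state();print({k:np.round(v,3).tolist() for k,v in s.items()})
E
```

```text
top handle [([0.646, -0.03, 0.053], 0.46, [366.0, 207.0])]
top slot_mouth [([0.534, 0.065, 0.046], 0.88, [311.0, 274.0])]
top slot_home []
top thumb_plate [([0.678, -0.134, 0.062], 0.84, [429.0, 187.0])]
top bar_nose []
top indexer [([0.599, 0.008, -0.001], 0.96, [341.0, 238.0])]
top column [([0.807, -0.017, -0.001], 0.97, [352.0, 124.0]), ([0.597, 0.009, 0.049], 0.89, [343.0, 236.0]), ([0.405, 0.024, -0.004], 0.65, [334.0, 349.0])]
top link [([0.487, -0.095, 0.001], 0.97, [401.0, 301.0]), ([0.737, 0.106, 0.001], 0.58, [285.0, 162.0])]
top bracket [([0.742, 0.107, 0.002], 0.95, [285.0, 160.0]), ([0.535, 0.062, 0.049], 0.52, [312.0, 274.0])]
top bin [([0.489, 0.198, 0.002], 0.69, [235.0, 301.0])]
scene handle [([0.645, -0.037, 0.05], 0.58, [174.0, 240.0])]
scene slot_mouth [([0.533, 0.065, 0.054], 0.7, [246.0, 200.0])]
scene slot_home [([0.64, -0.07, 0.051], 0.83, [156.0, 236.0])]
scene thumb_plate [([0.677, -0.134, 0.064], 0.57, [108.0, 243.0]), ([0.595, 0.008, 0.051], 0.43, [208.0, 222.0])]
scene bar_nose []
scene indexer [([0.596, 0.006, 0.001], 0.74, [209.0, 243.0])]
scene column [([0.594, 0.006, 0.05], 0.95, [207.0, 222.0]), ([0.402, 0.024, -0.002], 0.89, [237.0, 181.0]), ([0.798, -0.015, 0.0], 0.65, [165.0, 337.0])]
scene link [([0.484, -0.098, 0.002], 0.81, [170.0, 200.0])]
scene bracket [([0.739, 0.106, 0.002], 0.58, [252.0, 311.0]), ([0.64, -0.074, 0.051], 0.18, [154.0, 236.0])]
scene bin [([0.493, 0.195, -0.001], 0.61, [316.0, 214.0])]
{'time_s': 1.1, 'joint_pos': [1.11, 0.628, 0.038, 1.517, -0.027, 0.996, -0.02], 'dq': [0.0, -0.0, 0.0, 0.0, 0.0, -0.001, 0.0], 'joint_torque': [0.001, -54.96, 1.143, -18.695, -0.053, 0.016, 0.0], 'eef_pos': [0.25, -0.6, 0.205], 'tcp_rot': [3.081, 0.616, 0.0], 'ft_force': [0.952, -0.16, 0.143], 'ft_torque': [0.035, -0.007, -0.027], 'grasp_force': 0.0, 'grip_width': 0.094}
```

View pics/top1.png

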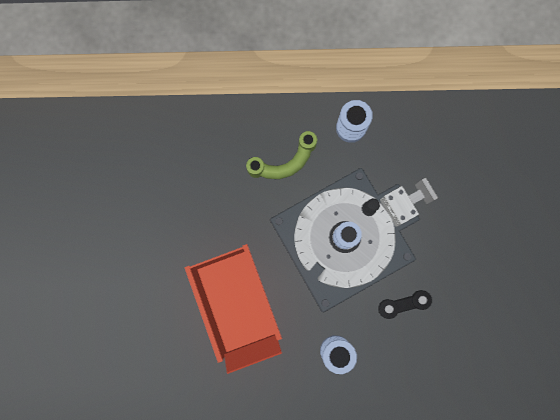

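View pics/scene1.png

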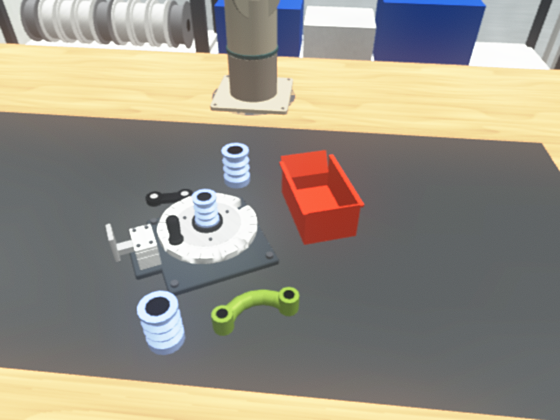

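The job's column is the one in the nest at top (345,236), scene (205,208). It is the smallest. The larger ones at top (354,120) and (338,355) stand loose on the table. The slot mouth shows at top (316,270), the handle at (370,206) and the thumb plate at (429,190). The disc is at about 198°, so I'll push the handle about 162° counter-clockwise.

```bash
python3 - <<'E'
from h import *
i=cv2.imread('pics/top1.png')[150:310,250:450]
cv2.imwrite('pics/crop1.png',cv2.resize(i,None,fx=3.5,fy=3.5,interpolation=cv2.INTER_CUBIC))
E
python3 -m handwheel '[{"fingers":1,"delta_pos":[0.92,-0.59,0],"twist":[0,0,0]},{"fingers":1,"delta_pos":[0.92,-0.59,0],"twist":[0,0,0]},{"fingers":1,"delta_pos":[0.92,-0.59,0],"twist":[0,0,0]},{"fingers":1,"delta_pos":[0.92,-0.59,0],"twist":[0,0,0]},{"fingers":1,"delta_pos":[0.92,-0.59,0],"twist":[0,0,0]},{"fingers":1,"delta_pos":[0.92,-0.59,0],"twist":[0,0,0]},{"fingers":1,"delta_pos":[0.92,-0.59,0],"twist":[0,0,0]},{"fingers":1,"delta_pos":[0.92,-0.59,0],"twist":[0,0,0]},{"fingers":1,"delta_pos":[0.92,-0.59,0],"twist":[0,0,0]},{"fingers":1,"delta_pos":[0.92,-0.59,0],"twist":[0,0,0]}]' 
python3 -m handwheel '[{"fingers":1,"delta_pos":[0.92,-0.59,0],"twist":[0,0,0]},{"fingers":1,"delta_pos":[0.92,-0.59,0],"twist":[0,0,0]},{"fingers":1,"delta_pos":[0.92,-0.59,0],"twist":[0,0,0]},{"fingers":1,"delta_pos":[0.92,-0.59,0],"twist":[0,0,0]},{"fingers":1,"delta_pos":[0.92,-0.59,0],"twist":[0,0,0]},{"fingers":1,"delta_pos":[0.92,-0.59,0],"twist":[0,0,0]},{"fingers":1,"delta_pos":[0.92,-0.59,0],"twist":[0,0,0]},{"fingers":1,"delta_pos":[0.92,-0.59,0],"twist":[0,0,0]},{"fingers":1,"delta_pos":[0.92,-0.59,0],"twist":[0,0,0]},{"fingers":1,"delta_pos":[0.92,-0.59,0],"twist":[0,0,0]}]'
python3 -m handwheel '[{"fingers":1,"delta_pos":[0,0,0],"twist":[0,0,-1]},{"fingers":1,"delta_pos":[0,0,0],"twist":[0,0,-1]},{"fingers":1,"delta_pos":[0,0,0],"twist":[0,0,-1]},{"fingers":1,"delta_pos":[0,0,0],"twist":[0,0,-0.2]},{"fingers":1,"delta_pos":[0,0,0],"twist":[0,0,0]}]'
```

```text
time_s: 2.35
eef_pos: [0.4374, -0.3296, 0.2056]
tcp_rot: [3.08, 0.616, 0.001]
ft_force: [-0.2, 0.8, 0.1]
grip_width: 0.0007
grasp_force: 0.0
time_s: 3.6
eef_pos: [0.6241, -0.0601, 0.2056]
tcp_rot: [3.08, 0.616, 0.0]
ft_force: [-1.4, -0.5, 1.0]
grip_width: 0.0006
grasp_force: 0.0
time_s: 4.22
eef_pos: [0.6234, -0.0611, 0.2055]
tcp_rot: [-2.869, -1.28, -0.0]
ft_force: [0.0, 1.3, 0.0]
grip_width: 0.0005
grasp_force: 0.0
```

View pics/crop1.png

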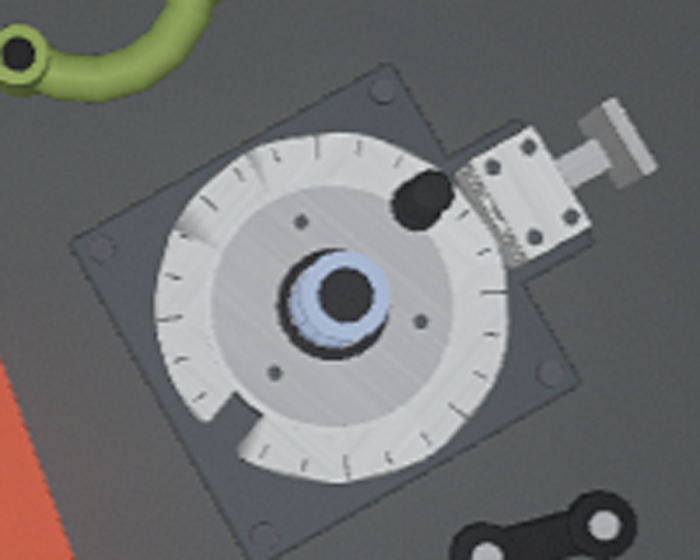

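The crop confirms it: the small column is in the nest at crop (340,295), the slot is at (230,420) and the handle foot at (415,210). Next I descend behind the handle.

```bash
python3 -m handwheel '[{"fingers":1,"delta_pos":[0,0,0.93],"twist":[0,0,0]},{"fingers":1,"delta_pos":[0,0,0.93],"twist":[0,0,0]},{"fingers":1,"delta_pos":[0,0,0.93],"twist":[0,0,0]},{"fingers":1,"delta_pos":[0,0,0.93],"twist":[0,0,0]},{"fingers":1,"delta_pos":[0,0,0.9],"twist":[0,0,0]},{"fingers":1,"delta_pos":[0,0,0],"twist":[0,0,0]}]'
python3 -m handwheel '[{"fingers":1,"delta_pos":[0.13,0,0],"twist":[0,0,0]},{"fingers":1,"delta_pos":[0.13,0,0],"twist":[0,0,0]},{"fingers":1,"delta_pos":[0.13,0,0],"twist":[0,0,0]},{"fingers":1,"delta_pos":[0,0,0],"twist":[0,0,0]}]'
python3 -m handwheel '[{"fingers":1,"delta_pos":[0.15,0.04,0],"twist":[0,0,-0.5]},{"fingers":1,"delta_pos":[0.15,0.04,0],"twist":[0,0,-0.5]},{"fingers":1,"delta_pos":[0.15,0.04,0],"twist":[0,0,-0.5]},{"fingers":1,"delta_pos":[0.15,0.04,0],"twist":[0,0,-0.5]},{"fingers":1,"delta_pos":[0.15,0.04,0],"twist":[0,0,-0.5]}]'
```

```text
time_s: 4.97
eef_pos: [0.6217, -0.0609, 0.065]
tcp_rot: [-2.867, -1.281, 0.006]
ft_force: [0.3, -0.3, 0.9]
grip_width: 0.0004
grasp_force: 0.0
time_s: 5.48
eef_pos: [0.6318, -0.0516, 0.0675]
tcp_rot: [2.867, 1.284, 0.002]
ft_force: [0.5, 0.6, 0.2]
grip_width: 0.0006
grasp_force: 0.0
time_s: 6.1
eef_pos: [0.6484, -0.0388, 0.0671]
tcp_rot: [2.599, 1.762, -0.003]
ft_force: [1.4, -2.6, 0.9]
grip_width: 0.0007
grasp_force: 1.3
```

```bash
cat > pol.py <<'E'
from h import *
s=arm.state();p=s['eef_pos'];r=np.array(s['tcp_rot']);A=np.array([.5965,.007])
R=cv2.Rodrigues(r)[0];x=R[:2,0];y=R[:2,1];d=np.array(p[:2])-A
yaw=np.degrees(np.arctan2(x[1],x[0]))
print('t',round(s['time_s'],2),'yaw',round(yaw,1),'x,y in tool from axis mm',np.round([d@x*1e3,d@y*1e3],1),'handle ang est',round(yaw-90+np.degrees(np.arctan2((d@x+.019),.064)),1),'F tool',np.round(np.array(s['ft_force'])@R,1),'z',round(p[2],4))
E
python3 pol.py
python3 -m handwheel '[{"fingers":1,"delta_pos":[0.15,0.04,0],"twist":[0,0,-0.5]},{"fingers":1,"delta_pos":[0.15,0.04,0],"twist":[0,0,-0.5]},{"fingers":1,"delta_pos":[0.15,0.04,0],"twist":[0,0,-0.5]},{"fingers":1,"delta_pos":[0.15,0.04,0],"twist":[0,0,-0.5]},{"fingers":1,"delta_pos":[0.15,0.04,0],"twist":[0,0,-0.5]}]'
python3 pol.py
```

```text
t 6.1 yaw 68.3 x,y in tool from axis mm [-23.3  65.2] handle ang est -25.6 F tool [-1.9  2.2 -0.9] z 0.0671
time_s: 6.72
eef_pos: [0.6604, -0.0188, 0.0672]
tcp_rot: [2.253, 2.186, -0.001]
ft_force: [0.8, -2.3, -0.2]
grip_width: 0.0005
grasp_force: 1.4
t 6.72 yaw 88.3 x,y in tool from axis mm [-23.8  64.6] handle ang est -6.1 F tool [-2.3  0.9  0.2] z 0.0672
```

```bash
python3 -m handwheel '[{"fingers":1,"delta_pos":[0.16,0.05,0],"twist":[0,0,-0.5]},{"fingers":1,"delta_pos":[0.16,0.05,0],"twist":[0,0,-0.5]},{"fingers":1,"delta_pos":[0.16,0.05,0],"twist":[0,0,-0.5]},{"fingers":1,"delta_pos":[0.15,0.05,0],"twist":[0,0,-0.5]},{"fingers":1,"delta_pos":[0.15,0.05,0],"twist":[0,0,-0.5]},{"fingers":1,"delta_pos":[0.15,0.05,0],"twist":[0,0,-0.5]},{"fingers":1,"delta_pos":[0.15,0.05,0],"twist":[0,0,-0.5]},{"fingers":1,"delta_pos":[0.15,0.05,0],"twist":[0,0,-0.5]},{"fingers":1,"delta_pos":[0.15,0.05,0],"twist":[0,0,-0.5]},{"fingers":1,"delta_pos":[0.15,0.05,0],"twist":[0,0,-0.5]}]'
python3 pol.py
python3 - <<'E'
from h import *
p=shot('top','top2.png')
for k in ['handle','slot_mouth','column']: print(k,[(np.round(d['location'],3).tolist(),round(d['conf'],2)) for d in arm.tip_of(p,k)])
E
```

```text
time_s: 7.98
eef_pos: [0.6621, 0.0289, 0.0671]
tcp_rot: [1.369, 2.825, -0.002]
ft_force: [0.4, -1.8, 0.2]
grip_width: 0.0003
grasp_force: 1.1
t 7.97 yaw 128.3 x,y in tool from axis mm [-23.5  65.1] handle ang est 34.3 F tool [-1.7 -0.8 -0.2] z 0.0671
handle [([0.649, 0.047, 0.05], 0.48)]
slot_mouth [([0.529, -0.041, 0.048], 0.93)]
column [([0.404, 0.025, -0.005], 0.96), ([0.593, 0.006, 0.051], 0.57)]
```

```bash
python3 -m handwheel '[{"fingers":1,"delta_pos":[0.15,0.05,0],"twist":[0,0,-0.5]},{"fingers":1,"delta_pos":[0.15,0.05,0],"twist":[0,0,-0.5]},{"fingers":1,"delta_pos":[0.15,0.05,0],"twist":[0,0,-0.5]},{"fingers":1,"delta_pos":[0.15,0.05,0],"twist":[0,0,-0.5]},{"fingers":1,"delta_pos":[0.15,0.05,0],"twist":[0,0,-0.5]},{"fingers":1,"delta_pos":[0.15,0.05,0],"twist":[0,0,-0.5]},{"fingers":1,"delta_pos":[0.15,0.05,0],"twist":[0,0,-0.5]},{"fingers":1,"delta_pos":[0.15,0.05,0],"twist":[0,0,-0.5]},{"fingers":1,"delta_pos":[0.15,0.05,0],"twist":[0,0,-0.5]},{"fingers":1,"delta_pos":[0.15,0.05,0],"twist":[0,0,-0.5]}]'
python3 pol.py
python3 -m handwheel '[{"fingers":1,"delta_pos":[0.15,0.05,0],"twist":[0,0,-0.5]},{"fingers":1,"delta_pos":[0.15,0.05,0],"twist":[0,0,-0.5]},{"fingers":1,"delta_pos":[0.15,0.05,0],"twist":[0,0,-0.5]},{"fingers":1,"delta_pos":[0.15,0.05,0],"twist":[0,0,-0.5]},{"fingers":1,"delta_pos":[0.15,0.05,0],"twist":[0,0,-0.5]},{"fingers":1,"delta_pos":[0.15,0.05,0],"twist":[0,0,-0.5]},{"fingers":1,"delta_pos":[0.15,0.05,0],"twist":[0,0,-0.5]},{"fingers":1,"delta_pos":[0.15,0.05,0],"twist":[0,0,-0.5]},{"fingers":1,"delta_pos":[0,0,0],"twist":[0,0,0]}]'
python3 pol.py
python3 - <<'E'
from h import *
p=shot('top','top3.png')
for k in ['handle','slot_mouth','thumb_plate']: print(k,[(np.round(d['location'],3).tolist(),round(d['conf'],2)) for d in arm.tip_of(p,k)])
cv2.imwrite('pics/crop3.png',cv2.resize(p['pixels'][150:310,250:450],None,fx=3.5,fy=3.5,interpolation=cv2.INTER_CUBIC))
E
```

```text
time_s: 9.43
eef_pos: [0.634, 0.0668, 0.0671]
tcp_rot: [0.322, 3.123, -0.001]
ft_force: [1.7, -0.8, -0.1]
grip_width: 0.0005
grasp_force: 1.1
t 9.43 yaw 168.2 x,y in tool from axis mm [-24.5  66.2] handle ang est 73.4 F tool [-1.9 -0.4  0.1] z 0.0671
time_s: 10.55
eef_pos: [0.5973, 0.0781, 0.067]
tcp_rot: [-0.549, 3.093, 0.001]
ft_force: [1.7, 0.7, -0.7]
grip_width: 0.0005
grasp_force: 0.4
t 10.55 yaw -159.9 x,y in tool from axis mm [-25.2  66.5] handle ang est -255.4 F tool [-1.9  0.1  0.7] z 0.067
handle []
slot_mouth []
thumb_plate [([0.682, -0.132, 0.062], 0.92)]
```

View pics/crop3.png

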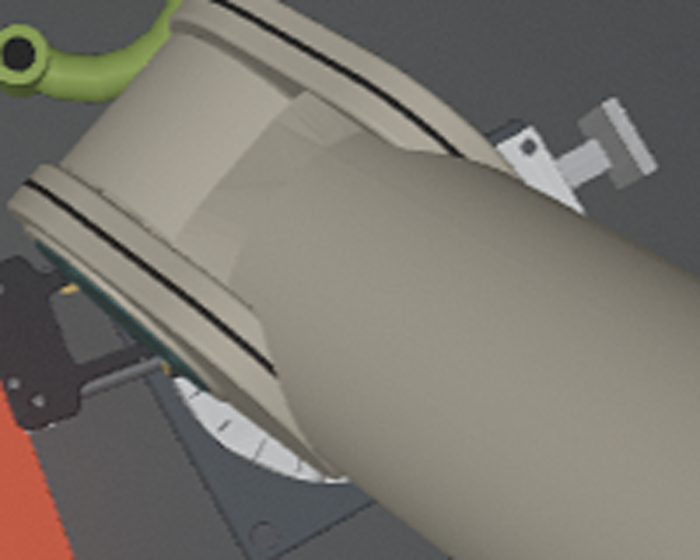

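The arm covers the slot in the top view, so I'll push about 12° more and check with the scene camera.

```bash

python3 -m handwheel '[{"fingers":1,"delta_pos":[0.15,0.04,0],"twist":[0,0,-0.5]},{"fingers":1,"delta_pos":[0.15,0.04,0],"twist":[0,0,-0.5]},{"fingers":1,"delta_pos":[0.15,0.04,0],"twist":[0,0,-0.5]},{"fingers":1,"delta_pos":[0,0,0],"twist":[0,0,0]}]'
python3 pol.py
python3 - <<'E'
from h import *
p=shot('scene','scene4.png')
for k in ['handle','slot_mouth','slot_home','bar_nose','indexer']: print(k,[(np.round(d['location'],4).tolist(),round(d['conf'],2)) for d in arm.tip_of(p,k)])
cv2.imwrite('pics/crop4.png',cv2.resize(p['pixels'][150:310,90:290],None,fx=3.5,fy=3.5,interpolation=cv2.INTER_CUBIC))
E
```

```text
time_s: 11.25
eef_pos: [0.5832, 0.0763, 0.067]
tcp_rot: [-0.87, 3.018, 0.002]
ft_force: [-0.9, 1.4, 0.3]
grip_width: 0.0001
grasp_force: 0.6
t 11.25 yaw -147.8 x,y in tool from axis mm [-25.7  65.8] handle ang est -243.8 F tool [ 0.   1.7 -0.3] z 0.067
handle [([0.5666, 0.0604, 0.053], 0.55)]
slot_mouth [([0.6363, -0.0662, 0.0495], 0.83)]
slot_home [([0.6402, -0.0695, 0.0508], 0.57)]
bar_nose []
indexer [([0.597, 0.0092, 0.0014], 0.76), ([0.4794, -0.0982, 0.0009], 0.32)]
```

View pics/crop4.png

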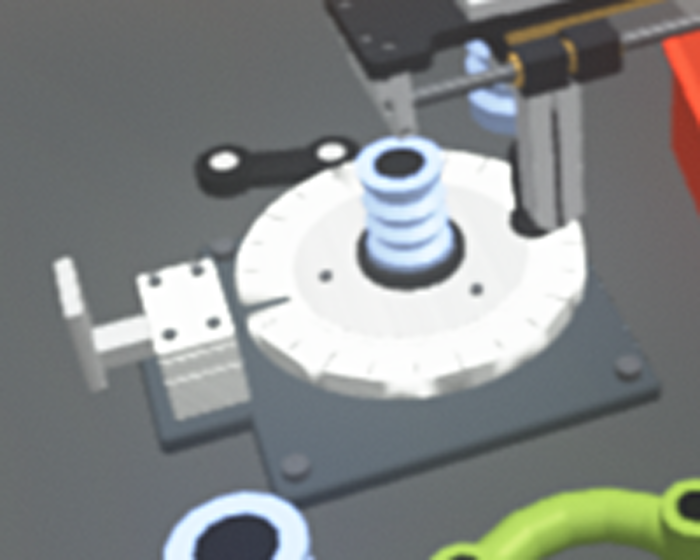

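The slot is nearly lined up, at crop (265,305), and the guide is at (190,310). I'll overlay model outlines to measure what angle is left.

```bash
cat > ov.py <<'E'
from h import *
import sys
def ov(p,fn,A,bar,angs,box,f=5):
    x0,x1,y0,y1=box
    im=cv2.resize(p['pixels'][y0:y1,x0:x1],None,fx=f,fy=f,interpolation=cv2.INTER_CUBIC)
    def pr(X):
        c=p['camera_matrix']@(p['R']@np.array(X)+p['t']);return ((c[:2]/c[2]-[x0,y0]+.5)*f).astype(int)
    def line(pts,col,b):
        b=np.radians(b);u=np.array([np.cos(b),np.sin(b)]);v=np.array([-u[1],u[0]])
        q=np.array([pr([*(A+u*r+v*w),z]) for r,w,z in pts]);cv2.polylines(im,[q],False,col,1)
    line([(.092,-.028,.058),(.127,-.028,.058),(.127,.028,.058),(.092,.028,.058),(.092,-.028,.058)],(0,0,255),bar)
    line([(.0,0,.05),(.085,0,.05)],(255,0,255),bar)
    line([(.085*np.cos(t),.085*np.sin(t),.05) for t in np.linspace(0,6.28,60)],(255,150,0),bar)
    for a,c in zip(angs,[(0,160,0),(0,140,255)]): line([(.085,-.0095,.05),(.062,-.0095,.05),(.062,.0095,.05),(.085,.0095,.05)],c,a)
    cv2.imwrite('pics/'+fn,im)
E
python3 - <<'E'
from ov import *
p=shot('scene')
ov(p,'ov1.png',np.array([.5965,.007]),-60.3,[-62.3],(110,260,175,275))
E
```

```text
(no output)
```

View pics/ov1.png

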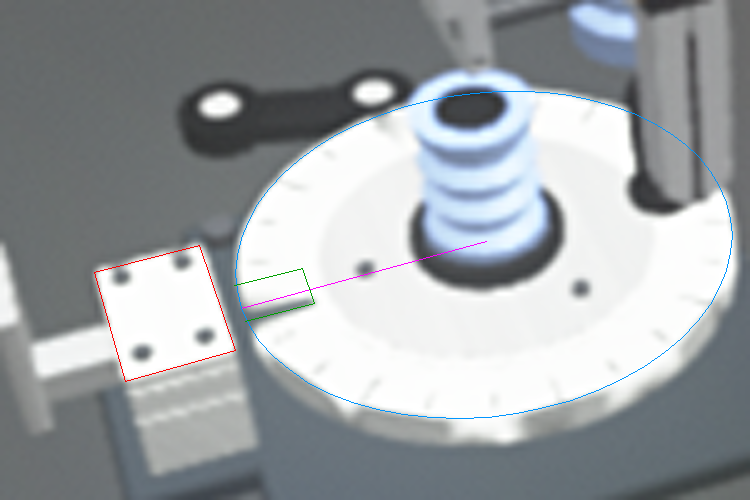

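The overlay registers well on the guide and disc, and the slot's lower edge at (280,311) matches -62.3°. That leaves about 2°, so I'll push that, back off along -x, lift and check from the top.

```bash

python3 -m handwheel '[{"fingers":1,"delta_pos":[0.04,0.01,0],"twist":[0,0,-0.12]},{"fingers":1,"delta_pos":[0.04,0.01,0],"twist":[0,0,-0.12]},{"fingers":1,"delta_pos":[0,0,0],"twist":[0,0,0]},{"fingers":1,"delta_pos":[0,0,0],"twist":[0,0,0]}]'
python3 pol.py
python3 - <<'E'
from h import *
p=shot('scene','scene5.png')
q=cv2.imread('pics/scene4.png')
a=p['pixels'][225:250,155:180].astype(int).sum(2);b=q[225:250,155:180].astype(int).sum(2)
# dark line row (sub-pixel) per column
for c in range(4,17,3):
    f=lambda m:(lambda w:round(float((w*np.arange(len(w))).sum()/w.sum()),2))(np.clip(660-m[5:20,c],0,None)+1e-6)
    print(c,f(b),f(a))
for k in ['handle','slot_mouth','slot_home']: print(k,[(np.round(d['location'],4).tolist(),round(d['conf'],2)) for d in arm.tip_of(p,k)])
from ov import ov
ov(p,'ov2.png',np.array([.5965,.007]),-60.3,[-60.3],(140,200,205,245),12)
E
```

```text
time_s: 12.1
eef_pos: [0.581, 0.0749, 0.0669]
tcp_rot: [-0.922, 3.003, -0.0]
ft_force: [2.3, 1.7, 1.4]
grip_width: 0.0003
grasp_force: 1.0
t 12.1 yaw -145.9 x,y in tool from axis mm [-25.3  64.9] handle ang est -241.5 F tool [-2.8  0.1 -1.4] z 0.0669
4 10.26 10.77
7 7.58 8.96
10 6.8 7.96
13 5.87 7.02
16 5.24 6.2
handle [([0.5641, 0.0608, 0.0502], 0.61)]
slot_mouth [([0.639, -0.0621, 0.0516], 0.77)]
slot_home [([0.638, -0.0686, 0.0499], 0.91)]
```

View pics/ov2.png

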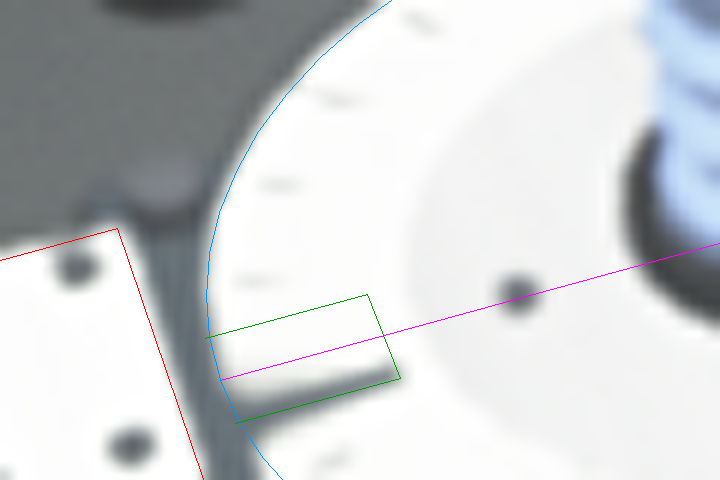

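The slot now lies within about 1° of home: its lower edge at (400,378) coincides with the home outline. I'll back off, lift and turn for the thumb plate.

```bash

python3 -m handwheel '[{"fingers":1,"delta_pos":[-0.4,0.1,0],"twist":[0,0,0]},{"fingers":1,"delta_pos":[-0.4,0.1,0],"twist":[0,0,0]},{"fingers":1,"delta_pos":[0,0,-1],"twist":[0,0,0]},{"fingers":1,"delta_pos":[0,0,-1],"twist":[0,0,0]},{"fingers":1,"delta_pos":[0,0,-1],"twist":[0,0,1]},{"fingers":1,"delta_pos":[0,0,-1],"twist":[0,0,1]},{"fingers":1,"delta_pos":[0,0,0],"twist":[0,0,1]},{"fingers":1,"delta_pos":[0,0,0],"twist":[0,0,1]},{"fingers":1,"delta_pos":[0,0,0],"twist":[0,0,1]},{"fingers":1,"delta_pos":[0,0,0],"twist":[0,0,1]}]'
python3 -m handwheel '[{"fingers":1,"delta_pos":[0,0,0],"twist":[0,0,1]},{"fingers":1,"delta_pos":[0,0,0],"twist":[0,0,1]},{"fingers":1,"delta_pos":[0,0,0],"twist":[0,0,1]},{"fingers":1,"delta_pos":[0,0,0],"twist":[0,0,1]},{"fingers":1,"delta_pos":[0,0,0],"twist":[0,0,1]},{"fingers":1,"delta_pos":[0,0,0],"twist":[0,0,0.8]},{"fingers":1,"delta_pos":[0,0,0],"twist":[0,0,0]}]'
cat > go.py <<'E'
import sys
from h import *
s=arm.state();R=cv2.Rodrigues(np.array(s['tcp_rot']))[0]
d=np.array([float(v) for v in sys.argv[1:4]])-s['eef_pos']
print('yaw',np.degrees(np.arctan2(R[1,0],R[0,0])).round(1),'units',(R.T@d/.03).round(2))
E
python3 pol.py; python3 go.py 0.692 -0.1606 0.187
```

```text
time_s: 13.55
eef_pos: [0.5975, 0.094, 0.1868]
tcp_rot: [-0.385, -3.117, 0.0]
ft_force: [-0.2, 0.2, 0.3]
grip_width: 0.0006
grasp_force: 0.0
time_s: 14.42
eef_pos: [0.5975, 0.0941, 0.1868]
tcp_rot: [-1.574, -2.719, 0.001]
ft_force: [-0.1, 0.1, -0.4]
grip_width: 0.0002
grasp_force: 0.0
t 14.43 yaw 119.9 x,y in tool from axis mm [75.1 44.2] handle ang est 85.6 F tool [ 0.2 -0.   0.4] z 0.1868
yaw 119.9 units [-8.93 -1.49 -0.  ]
```

```bash

python3 -m handwheel '[{"fingers":1,"delta_pos":[-0.9,-0.15,0],"twist":[0,0,0]},{"fingers":1,"delta_pos":[-0.9,-0.15,0],"twist":[0,0,0]},{"fingers":1,"delta_pos":[-0.9,-0.15,0],"twist":[0,0,0]},{"fingers":1,"delta_pos":[-0.9,-0.15,0],"twist":[0,0,0]},{"fingers":1,"delta_pos":[-0.9,-0.15,0],"twist":[0,0,0]},{"fingers":1,"delta_pos":[-0.9,-0.15,0],"twist":[0,0,0]},{"fingers":1,"delta_pos":[-0.9,-0.15,0],"twist":[0,0,0]},{"fingers":1,"delta_pos":[-0.9,-0.15,0],"twist":[0,0,0]},{"fingers":1,"delta_pos":[-0.9,-0.15,0],"twist":[0,0,0]},{"fingers":1,"delta_pos":[-0.9,-0.15,0],"twist":[0,0,0]},{"fingers":1,"delta_pos":[0,0,0],"twist":[0,0,0]}]' || true
python3 pol.py
```

```text
t 14.43 yaw 119.9 x,y in tool from axis mm [75.1 44.2] handle ang est 85.6 F tool [ 0.2 -0.   0.4] z 0.1868schema error: expected 1 to 10 rows
```

```bash

python3 -m handwheel '[{"fingers":1,"delta_pos":[-1,-0.17,0],"twist":[0,0,0]},{"fingers":1,"delta_pos":[-1,-0.17,0],"twist":[0,0,0]},{"fingers":1,"delta_pos":[-1,-0.17,0],"twist":[0,0,0]},{"fingers":1,"delta_pos":[-1,-0.17,0],"twist":[0,0,0]},{"fingers":1,"delta_pos":[-1,-0.17,0],"twist":[0,0,0]},{"fingers":1,"delta_pos":[-1,-0.17,0],"twist":[0,0,0]},{"fingers":1,"delta_pos":[-1,-0.17,0],"twist":[0,0,0]},{"fingers":1,"delta_pos":[-1,-0.17,0],"twist":[0,0,0]},{"fingers":1,"delta_pos":[-1,-0.14,0],"twist":[0,0,0]},{"fingers":1,"delta_pos":[0,0,0],"twist":[0,0,0]}]'
python3 pol.py; python3 go.py 0.692 -0.1606 0.055
python3 - <<'E'
from ov import *
p=shot('top');A=np.array([.5965,.007])
for k in ['handle','slot_mouth','thumb_plate']: print(k,[(np.round(d['location'],4).tolist(),round(d['conf'],2)) for d in arm.tip_of(p,k)])
ov(p,'ov3.png',A,-60.3,[-60.3],(280,460,160,290),4)
E
```

```text
time_s: 15.68
eef_pos: [0.6923, -0.1667, 0.186]
tcp_rot: [-1.58, -2.715, 0.002]
ft_force: [0.1, -0.2, -0.5]
grip_width: 0.0004
grasp_force: 0.0
t 15.68 yaw 119.6 x,y in tool from axis mm [-198.3   -2.4] handle ang est -40.8 F tool [-0.3 -0.   0.5] z 0.186
yaw 119.6 units [0.18 0.1  4.37]
handle [([0.5639, 0.0646, 0.0527], 0.45)]
slot_mouth []
thumb_plate [([0.675, -0.1361, 0.0629], 0.91)]
```

View pics/ov3.png

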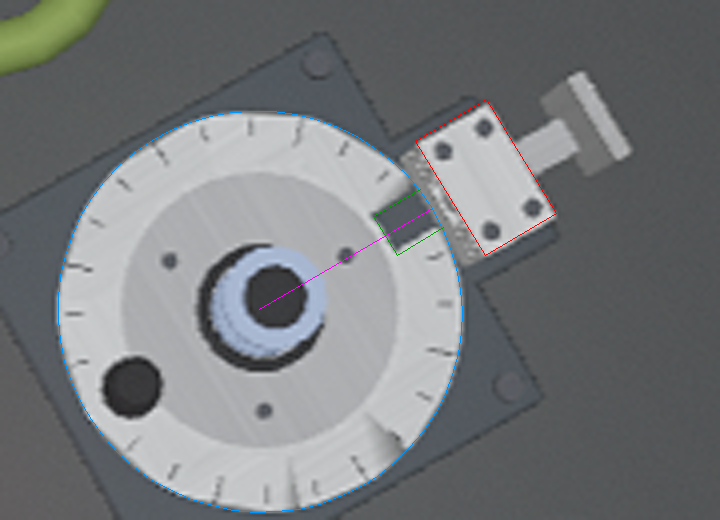

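From the top the slot is exactly inside the home outline (centre 408,222), clear of the bar. I'll lower behind the plate and approach.

```bash

python3 -m handwheel '[{"fingers":1,"delta_pos":[0,0.1,0.87],"twist":[0,0,0]},{"fingers":1,"delta_pos":[0,0,0.87],"twist":[0,0,0]},{"fingers":1,"delta_pos":[0,0,0.87],"twist":[0,0,0]},{"fingers":1,"delta_pos":[0,0,0.87],"twist":[0,0,0]},{"fingers":1,"delta_pos":[0,0,0.87],"twist":[0,0,0]},{"fingers":1,"delta_pos":[0,0,0],"twist":[0,0,0]},{"fingers":1,"delta_pos":[0.25,0,0],"twist":[0,0,0]},{"fingers":1,"delta_pos":[0.25,0,0],"twist":[0,0,0]},{"fingers":1,"delta_pos":[0.2,0,0],"twist":[0,0,0]},{"fingers":1,"delta_pos":[0,0,0],"twist":[0,0,0]}]'
python3 pol.py
python3 -m handwheel '[{"fingers":1,"delta_pos":[0.1,0,0],"twist":[0,0,0]},{"fingers":1,"delta_pos":[0.1,0,0],"twist":[0,0,0]},{"fingers":1,"delta_pos":[0.1,0,0],"twist":[0,0,0]},{"fingers":1,"delta_pos":[0.1,0,0],"twist":[0,0,0]},{"fingers":1,"delta_pos":[0.1,0,0],"twist":[0,0,0]}]'
python3 pol.py
```

```text
time_s: 17.12
eef_pos: [0.6846, -0.1428, 0.0571]
tcp_rot: [1.575, 2.718, 0.001]
ft_force: [-0.3, -0.3, -0.1]
grip_width: 0.0002
grasp_force: 0.0
t 17.12 yaw 119.8 x,y in tool from axis mm [-173.8    2. ] handle ang est -37.7 F tool [-0.1 -0.4  0.1] z 0.0571
time_s: 17.75
eef_pos: [0.6772, -0.1309, 0.0564]
tcp_rot: [1.577, 2.716, -0.0]
ft_force: [1.2, -1.8, -0.3]
grip_width: 0.0001
grasp_force: 1.4
t 17.75 yaw 119.7 x,y in tool from axis mm [-159.7    1.7] handle ang est -35.8 F tool [-2.2  0.2  0.3] z 0.0564
```

```bash

python3 -m handwheel '[{"fingers":1,"delta_pos":[0.1,0,0],"twist":[0,0,0]},{"fingers":1,"delta_pos":[0.1,0,0],"twist":[0,0,0]},{"fingers":1,"delta_pos":[0.1,0,0],"twist":[0,0,0]},{"fingers":1,"delta_pos":[0.1,0,0],"twist":[0,0,0]}]'
python3 pol.py
python3 -m handwheel '[{"fingers":1,"delta_pos":[0.05,0,0],"twist":[0,0,0]},{"fingers":1,"delta_pos":[0.05,0,0],"twist":[0,0,0]},{"fingers":1,"delta_pos":[0,0,0],"twist":[0,0,0]}]'
python3 pol.py
```

```text
time_s: 18.25
eef_pos: [0.6715, -0.1205, 0.0565]
tcp_rot: [1.577, 2.716, 0.0]
ft_force: [2.9, -4.2, -0.9]
grip_width: 0.0006
grasp_force: 1.9
t 18.25 yaw 119.7 x,y in tool from axis mm [-147.9    1.9] handle ang est -33.9 F tool [-5.1  0.4  0.9] z 0.0565
time_s: 18.62
eef_pos: [0.6701, -0.118, 0.0565]
tcp_rot: [1.577, 2.716, 0.0]
ft_force: [3.5, -3.3, -0.5]
grip_width: 0.0006
grasp_force: 2.3
t 18.62 yaw 119.7 x,y in tool from axis mm [-145.     1.9] handle ang est -33.3 F tool [-4.6  1.4  0.6] z 0.0565
```

```bash

python3 -m handwheel '[{"fingers":1,"delta_pos":[0.04,0,0],"twist":[0,0,0]},{"fingers":1,"delta_pos":[0,0,0],"twist":[0,0,0]}]'
python3 pol.py
python3 -m handwheel '[{"fingers":1,"delta_pos":[0.04,0,0],"twist":[0,0,0]},{"fingers":1,"delta_pos":[0,0,0],"twist":[0,0,0]}]'
python3 pol.py
```

```text
time_s: 18.88
eef_pos: [0.6701, -0.118, 0.0565]
tcp_rot: [1.577, 2.714, -0.0]
ft_force: [5.3, -5.1, -3.0]
grip_width: 0.0005
grasp_force: 3.3
t 18.88 yaw 119.7 x,y in tool from axis mm [-145.    2.] handle ang est -33.4 F tool [-7.   2.1  3. ] z 0.0565
time_s: 19.12
eef_pos: [0.6701, -0.1179, 0.0566]
tcp_rot: [1.577, 2.712, -0.001]
ft_force: [6.0, -6.7, -3.2]
grip_width: 0.0004
grasp_force: 4.2
t 19.12 yaw 119.7 x,y in tool from axis mm [-145.     2.1] handle ang est -33.4 F tool [-8.8  1.9  3.2] z 0.0566
```

```bash

python3 -m handwheel '[{"fingers":1,"delta_pos":[0.08,0,0],"twist":[0,0,0]},{"fingers":1,"delta_pos":[0,0,0],"twist":[0,0,0]}]'
python3 pol.py
python3 - <<'E'
from h import *
p=shot('scene')
for k in ['thumb_plate','slot_mouth','bar_nose']: print(k,[(np.round(d['location'],4).tolist(),round(d['conf'],2)) for d in arm.tip_of(p,k)])
cv2.imwrite('pics/s6.png',cv2.resize(p['pixels'][190:280,95:230],None,fx=5.5,fy=5.5,interpolation=cv2.INTER_CUBIC))
E
```

```text
time_s: 19.38
eef_pos: [0.67, -0.1179, 0.0567]
tcp_rot: [1.576, 2.709, -0.002]
ft_force: [9.3, -8.9, -5.9]
grip_width: 0.0002
grasp_force: 6.1
t 19.38 yaw 119.6 x,y in tool from axis mm [-144.9    2.2] handle ang est -33.4 F tool [-12.3   3.7   6. ] z 0.0567
thumb_plate [([0.6625, -0.1089, 0.0621], 0.8)]
slot_mouth [([0.5957, 0.0064, 0.05], 0.71), ([0.639, -0.0659, 0.05], 0.67)]
bar_nose [([0.633, -0.0543, 0.0516], 0.73)]
```

View pics/s6.png

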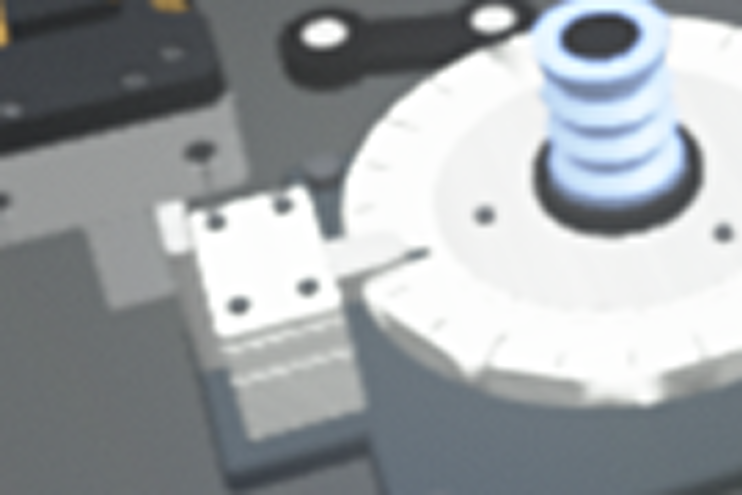

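The bar is in the slot at (380,255) and the plate is against the guide at (185,260). The thumb point's radius is 133 mm and it stands firm at 12 N, so it is flush. I'll back off, lift and do a final check.

```bash

python3 -m handwheel '[{"fingers":1,"delta_pos":[-0.3,0,0],"twist":[0,0,0]},{"fingers":1,"delta_pos":[-0.5,0,0],"twist":[0,0,0]},{"fingers":1,"delta_pos":[-0.5,0,0],"twist":[0,0,0]},{"fingers":1,"delta_pos":[-0.5,0,-0.8],"twist":[0,0,0]},{"fingers":1,"delta_pos":[0,0,-1],"twist":[0,0,0]},{"fingers":1,"delta_pos":[0,0,-1],"twist":[0,0,0]},{"fingers":1,"delta_pos":[0,0,-1],"twist":[0,0,0]},{"fingers":1,"delta_pos":[0,0,0],"twist":[0,0,0]}]'
python3 - <<'E'
from ov import *
p=shot('top')
for k in ['thumb_plate','column','bar_nose','link','bracket','bin']: print(k,[(np.round(d['location'],4).tolist(),round(d['conf'],2)) for d in arm.tip_of(p,k)])
ov(p,'ov4.png',np.array([.5965,.007]),-60.3,[-60.3],(280,460,160,290),4)
E
```

```text
time_s: 20.58
eef_pos: [0.6959, -0.1607, 0.1731]
tcp_rot: [1.576, 2.713, 0.004]
ft_force: [-0.9, 0.2, -0.6]
grip_width: 0.0003
grasp_force: 0.0
thumb_plate [([0.6653, -0.1145, 0.0623], 0.8)]
column [([0.8082, -0.0135, 0.0006], 0.96), ([0.5964, 0.0068, 0.0551], 0.81), ([0.4065, 0.0259, -0.0052], 0.56), ([0.4914, 0.2009, 0.0017], 0.48)]
bar_nose []
link [([0.4858, -0.1001, -0.0016], 0.9), ([0.6358, -0.065, 0.0475], 0.38)]
bracket [([0.7384, 0.1063, 0.0017], 0.92)]
bin [([0.4875, 0.1959, 0.0015], 0.77)]
```

View pics/ov4.png

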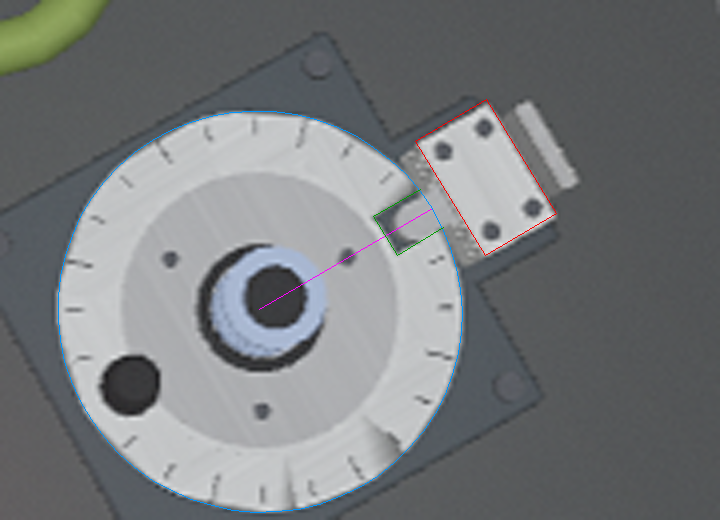

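```bash
python3 - <<'E'
from h import *
p=shot('top');A=np.array([.5965,.007]);b=np.radians(-60.3);u=np.array([np.cos(b),np.sin(b)]);v=np.array([-u[1],u[0]])
for r in(.127,.135,.130,.138):
    for w in(-.02,.02):
        c=p['camera_matrix']@(p['R']@np.array([*(A+u*r+v*w),.086])+p['t']);print(r,w,((c[:2]/c[2]-[280,160]+.5)*4).round(0))
E
```

```text
0.127 -0.02 [563. 188.]
0.127 0.02 [511. 104.]
0.135 -0.02 [580. 178.]
0.135 0.02 [528.  94.]
0.13 -0.02 [570. 184.]
0.13 0.02 [518. 100.]
0.138 -0.02 [587. 174.]
0.138 0.02 [534.  91.]
```

The plate edges match the fully-home prediction, and the other parts haven't moved. I'm handing it in.

```bash
python3 -c "
from station import arm
print(arm.job_done())"
```

```text
the job is handed in; nothing more can be done
None
```

I handed the job in at about 21 s: the slot is lined up, the lock bar is fully home with its thumb plate flush against the guide, the column still stands in its nest, and nothing else was moved.

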